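# Stand the fallen bookend back up against the kit cartons

### The job

The bookend that should hold up the row of test-kit cartons has fallen on its back: its plate lies flat and its foot sticks up. Push the foot over so that the bookend stands upright on its foot again, then push it along the bench until its plate rests squarely against the middle of the end carton. Only push it, never lift it off the bench; leave the cartons standing in their row and everything else where it is.

Things in the scene. Friction and masses are not known exactly. Their poses are not given: they have to be found in the camera images.
- bookend: grey L-shaped bookend, 0.6 kg, loose, 90 mm wide (y). Starts fallen: plate (110 long, 8 mm thick) flat on the bench along +x, roughly towards the cartons; foot (20 mm thick in x, 85 mm high in z) standing up at the end far from the cartons. Origin: middle of the heel edge, the outer corner line along y where plate and foot meet, on the bench; it tips about this edge
- foot_edge (a point): middle of the free end face of the foot (body x = 10, z = 85 mm): 85 mm high while fallen, 10 mm when upright. Pushing the foot's inner side (x = 20 mm) near its top towards -x, 2 to 3 N, tips the bookend up without sliding; past some 30 degrees it drops onto its foot by itself. Standing, it slides at 2 to 6 N, steadiest when pushed low on this end face
- plate_edge (a point): middle of the plate's free end (body x = 110 mm): 4 mm high while fallen and pointing at the cartons, 110 mm high when upright. Standing upright, x points up, the plate's outer face (body z = 0) faces the cartons and the foot lies flat on the bench, reaching 85 mm from that face away from the cartons along z
- carton_c: standing test-kit carton, 100 (x) by 42 (y) by 130 mm tall, about 0.35 kg, the end carton of the row, nearest the bookend, the one the plate must rest against; loose; origin at the centre of its underside, its y axis points along the row towards the bookend
- carton_b: standing test-kit carton, 100 (x) by 42 (y) by 140 mm tall, about 0.35 kg, middle of the row; loose; origin at the centre of its underside, its y axis points along the row towards the bookend
- carton_a: standing test-kit carton, 100 (x) by 42 (y) by 135 mm tall, about 0.35 kg, first in the row, next to the fixed end stop; loose; origin at the centre of its underside, its y axis points along the row towards the bookend
- end_stop: fixed steel end plate, 120 mm wide, 140 mm tall, at the other end of the row; origin under the middle of the face that the cartons stand against; the row runs along its y axis: three cartons of 42 mm with 1 mm gaps, so the end carton's outer face is 129 mm from here and yields at most 3 mm when pushed, until the row is closed up
- jar: bystander: specimen jar, 52 mm across, 62 mm tall, beside the row on the robot side; origin under its centre
- spatula: bystander: narrow sampling spatula, 173 x 14 mm, 10 mm high, lying beside the row, on the side away from the robot; origin under its middle
- tape: bystander: roll of tape lying flat, 76 mm across, 24 mm high; origin under its centre
- spray: bystander: disinfectant bottle, 60 mm across, 170 mm tall; origin under its centre
- beaker: bystander: white cup, 70 mm across, 85 mm tall; origin under its centre
- swab_box: bystander: small swab box, 85 x 50 x 35 mm; origin under its centre
- pen: bystander: marker pen, 130 mm long, 14 mm thick, lying; origin under its middle
Things that resemble listed ones, but are neither listed nor needed, are in the scene too. Leave any pink or red look-alike of the bookend alone.

How it is judged:
On the way, in this order (a step that is already met when the one before it is completed fails the run):
1. the bookend stands upright on its foot (angle between bookend's own x axis and vertical below 0.1 rad), for 0.2 s.
2. its plate is against the end carton (angle between bookend's own x axis and vertical below 0.1 rad and y of bookend in the frame of carton_c between 0.015 and 0.028 m and x of bookend in the frame of carton_c between -0.025 and 0.025 m and angle between the z axis of bookend and the y axis of carton_c, either way round below 0.12 rad), for 0.2 s.
At the end, for the whole second after the job is handed in: The bookend stands upright (within 0.1 rad) and still on the bench, its plate within 7 mm of the end carton's face, square to it within 0.12 rad and centred on it within 25 mm; the three cartons stand upright (within 0.08 rad) within 25 mm of where they began (all of step 2 and linear speed of bookend below 0.02 m/s and height (world z) of bookend below 0.008 m and angle between each of carton_a, carton_b, carton_c's own z axis and vertical below 0.08 rad and distance of each of carton_a, carton_b, carton_c from where it was at the start of the episode below 0.025 m); the robot touches nothing.
It fails at once if the bookend is lifted: its heel edge more than 15 mm above the bench (height (world z) of bookend above 0.015 m).
It fails at once if a carton is tipped or pushed out of the row (over 0.3 rad or 35 mm) (angle between any of carton_a, carton_b, carton_c's own z axis and vertical above 0.3 rad or distance of any of carton_a, carton_b, carton_c from where it was at the start of the episode above 0.035 m).
It fails at once if a bystander is moved more than 30 mm (distance of any of jar, spatula, tape, spray, beaker, swab_box, pen from where it was at the start of the episode above 0.03 m).
It also fails if it takes over 59 s, if anything falls off the work surface, if the arm or the gripper's body presses on something with over 40 N, if the wrist force passes 120 N, or if a joint passes its speed limit or range.

### The arm

A 7-joint arm with a two-finger parallel gripper is mounted at the origin on the work surface. World frame = base frame: x ahead of the robot, y to its left, z up, the work surface at z = 0. Lengths are in m, angles in rad, forces in N, time in s.
With the tool pointing down it reaches from about 0.425 to 0.925 m from the base axis. Payload 6.8 kg.
Tool frame: the origin (TCP) lies midway between the tips of the shut fingers; the grasp point (between the pads) lies 19 mm behind it; y points along the fingers, z is the direction in which the jaws open and shut, and the axes are right-handed (so a half turn about y gives the same grasp; the last joint's range is limited). The gripper opens to 85 mm and grips with 20 to 120 N. Pads are 22 mm wide; open, the fingers measure 114 mm over their backs; the gripper's body (76 mm by 85 mm) begins 54 mm behind the grasp point. The pads swing forward as they close: fully open they stand 13 mm farther back than shut.
Start: joints at [1.158, 0.477, 0.022, 1.555, -0.011, 1.109, -0.083], TCP at [0.203, -0.644, 0.208] pointing down, gripper open.
Joint ranges: [-2.96, 2.96], [-0.34, 2.1], [-1.41, 1.46], [0.24, 2.44], [-1.37, 4.51], [0.17, 1.92], [-2.96, 2.96]. Speed limits (rad/s): [2.39, 2.39, 3.14, 3.14, 3.14, 3.14, 3.14].

### API

Orientations are given as a unit quaternion [w, x, y, z].
In Python, from station import bot gives the robot as it stands. The module is installed in compiled form; this text tells all that it offers.
- The arm moves only by the shell command python3 -m crank 'ROWS' [FORCE]. ROWS is JSON, a list of rows, each an object with "linear": the shift along the tool's x, y, z in m, a list of three; "dr": the turn, a rotation vector about the tool's x, y, z in degrees, a list of three; "hand": the gripper command: -1 is shut, 1 is fully open, values between are in proportion. A call has 1 to 10 rows; each row is the pose to reach, as a shift and turn from the pose commanded when the call began, along the tool's axes at that moment; what a row does not reach only later rows make up. A row lasts 1/12 s, in which the tool goes at most 41.7 mm and 7.16 degrees, less where a joint would pass 70% of its speed; a pose out of reach is approached as far as the arm can. A call with a gripper value outside its range is refused whole. The fingers move at their own pace and stop on an object; FORCE is the grip in N (left out, the last holds). Time passes only in rows, so rows that repeat a pose let the fingers close. It gives the time, the measured TCP pose, the force and the opening at its end, in the units of the state.
- bot.get_obs(): the state, without advancing time (a new reading comes with each control period).
- bot.read_camera(name): name is "scene" or "top" or "wrist"; returns the picture (400x640x3 uint8, blue, green, red); there is no depth.
- bot.camera_params(name): a dict with "K" (3x3 intrinsics, pixels), "R" (3x3) and "t" (3): a world point X has camera coordinates R X + t; the wrist camera has in their place "hand_eye" (4x4, takes a point from camera to tool coordinates, whose origin is the TCP and whose axes are the tool frame's). Camera axes: x right, y down, z forward; pixel columns grow to the right and rows downward; lengths in m; the calibration is good to about 2 mm. A picture is of the moment at which its call begins: read the wrist's pose just before it. camera_params takes no time and is no camera call.
- bot.hand_in(): hands the job in, once; it reports no verdict.
Trained networks look in the newest picture that a camera, given by its name, has taken for a name from the list of things; names that differ only in an ending like _2 or _b are one class to them, and where a whole thing is asked for, a point or a joint stands for the part that bears it (a point fixed in the world has none). Each returns a list of dicts, best first, with "score" (0 to 1); they miss things now and then, are a little off and sometimes report something else, mostly with a low value. They report only what shows in the picture. A call takes as long as a camera call. They do not tell look-alikes from the thing itself.
- bot.search_frame(camera, target): "extent" ([left, top, right, bottom] in pixels, round what is visible of it).
- bot.cut_out(camera, target): "pixels" (400x640 bool, what is visible of it) and "extent" ([left, top, right, bottom] in pixels, round what is visible of it).
- bot.place_of(camera, target): "xy" ([column, row] in pixels: a listed point, or the origin of a listed thing).
The state is a dict: "t": time; "q": joint angles; "joint_vel": joint speeds; "joint_torque": joint torques, N m; "eef_pos": TCP position; "tool_rot": TCP orientation; "contact_force": force on the tool from outside, world axes, zero at the start; "torque": the same for the moment, N m; "gripper_width": opening from 0.0 (shut) to 1.0 (fully open).
Only numpy, scipy, OpenCV 4.12 (cv2) and the standard library are available. Lean on these libraries where they do the work, as an engineer would, in place of code of your own. Each camera call takes 0.05 s, during which the arm holds its last target. There are 200 camera calls.

## Working session

There is one attempt and no reset: what is moved stays moved. The work goes in short steps, Python scripts to look and compute and a shell command to move; the robot and the scene stay as the last step left them, time stands still between calls to the robot, and variables do not carry over. Pictures are saved under pics/ and viewed, about 8 in all and at most 12, crops included, and the job is handed in when it is done.

```bash
mkdir -p pics
cat > h.py <<'E'
import numpy as np,cv2
from station import bot
from scipy.spatial.transform import Rotation as R
def cam(n,o=None):
    p=bot.camera_params(n);K=np.array(p['K'])
    if 'R' in p: return K,np.array(p['R']),np.array(p['t'])
    o=o or bot.get_obs();q=np.array(o['tool_rot']);Rt=R.from_quat(q[[1,2,3,0]]).as_matrix()
    H=np.array(p['hand_eye']);Rc=Rt@H[:3,:3];tc=Rt@H[:3,3]+np.array(o['eef_pos'])
    return K,Rc.T,-Rc.T@tc
def ray(c,uv,z):
    K,Rm,t=c;d=Rm.T@np.linalg.inv(K)@[uv[0],uv[1],1];o=-Rm.T@t
    return o+d*(z-o[2])/d[2]
def proj(c,X):
    K,Rm,t=c;p=K@(Rm@np.array(X)+t);return p[:2]/p[2]
E
python3 - <<'E'
from h import *
o=bot.get_obs();print(o['eef_pos'],o['tool_rot'],o['contact_force'],o['gripper_width'],o['t'])
q=np.array(o['tool_rot']);print(R.from_quat(q[[1,2,3,0]]).as_matrix().round(3))
for n in ['scene','top']:
    im=bot.read_camera(n);cv2.imwrite(f'pics/{n}0.png',im);c=cam(n);print(n,(-c[1].T@c[2]).round(3))
    for t,z in [('bookend',0),('foot_edge',.085),('plate_edge',.004),('carton_c',0),('carton_a',0),('end_stop',0),('jar',0),('spatula',0),('tape',0),('beaker',0),('swab_box',0),('pen',0),('spray',0)]:
        for d in bot.place_of(n,t)[:3]: print(t,round(d['score'],2),np.round(d['xy']),ray(c,d['xy'],z).round(3))
E
```

```text
[ 0.20235613 -0.64329113  0.20743845] [ 0.10720559 -0.10749573  0.69953035 -0.69828999] [-1.17676571  0.27993766 -0.39976597] 0.997033170227881 0.0
[[-0.954 -0.001  0.3  ]
 [-0.3    0.002 -0.954]
 [ 0.    -1.    -0.002]]
scene [ 1.06 -0.38  0.65]
bookend 0.78 [348. 226.] [0.562 0.071 0.   ]
bookend 0.74 [330. 149.] [0.28  0.227 0.   ]
bookend 0.71 [184. 211.] [ 0.301 -0.221  0.   ]
foot_edge 0.78 [347. 202.] [0.568 0.055 0.085]
foot_edge 0.68 [179. 188.] [ 0.323 -0.223  0.085]
foot_edge 0.67 [333. 122.] [0.279 0.231 0.085]
plate_edge 0.81 [342. 173.] [0.394 0.18  0.004]
plate_edge 0.7 [314. 254.] [ 0.59  -0.044  0.004]
plate_edge 0.67 [182. 242.] [ 0.4   -0.262  0.004]
carton_c 0.88 [225. 290.] [ 0.565 -0.24   0.   ]
carton_c 0.67 [262. 266.] [ 0.553 -0.15   0.   ]
carton_c 0.65 [247. 279.] [ 0.568 -0.192 -0.   ]
carton_a 0.88 [225. 290.] [ 0.565 -0.24   0.   ]
carton_a 0.67 [262. 266.] [ 0.553 -0.15   0.   ]
carton_a 0.65 [247. 279.] [ 0.568 -0.192 -0.   ]
end_stop 0.7 [219. 296.] [ 0.573 -0.256  0.   ]
jar 0.78 [266. 219.] [ 0.435 -0.075  0.   ]
spatula 0.63 [321. 290.] [ 0.671 -0.
[... 865 characters left out ...]
  ]
carton_c 0.76 [377. 183.] [ 0.569 -0.141  0.   ]
carton_c 0.63 [413. 186.] [ 0.567 -0.24   0.   ]
carton_a 0.96 [401. 187.] [ 0.562 -0.205  0.   ]
carton_a 0.76 [377. 183.] [ 0.569 -0.141  0.   ]
carton_a 0.63 [413. 186.] [ 0.567 -0.24   0.   ]
end_stop 0.77 [419. 182.] [ 0.578 -0.256  0.   ]
jar 0.54 [348. 227.] [ 0.446 -0.066  0.   ]
spatula 0.51 [357. 146.] [ 0.673 -0.082  0.   ]
tape 0.61 [294. 229.] [0.434 0.078 0.   ]
beaker 0.58 [190. 198.] [0.504 0.365 0.   ]
swab_box 0.64 [193. 244.] [0.38  0.346 0.   ]
swab_box 0.45 [298. 181.] [0.566 0.074 0.   ]
swab_box 0.39 [357. 147.] [ 0.672 -0.083  0.   ]
pen 0.46 [267. 151.] [0.647 0.165 0.   ]
spray 0.79 [189. 157.] [0.62  0.381 0.   ]
```

Run:
```python
import cv2
a=cv2.imread('pics/scene0.png');b=cv2.imread('pics/top0.png')
x=cv2.resize(a[110:330,150:480],(800,533));cv2.imwrite('pics/s1.png',x)
cv2.imwrite('pics/t1.png',cv2.resize(b[120:320,170:450],(800,571),interpolation=cv2.INTER_CUBIC))
```

```text
(no output)
```

View pics/s1.png

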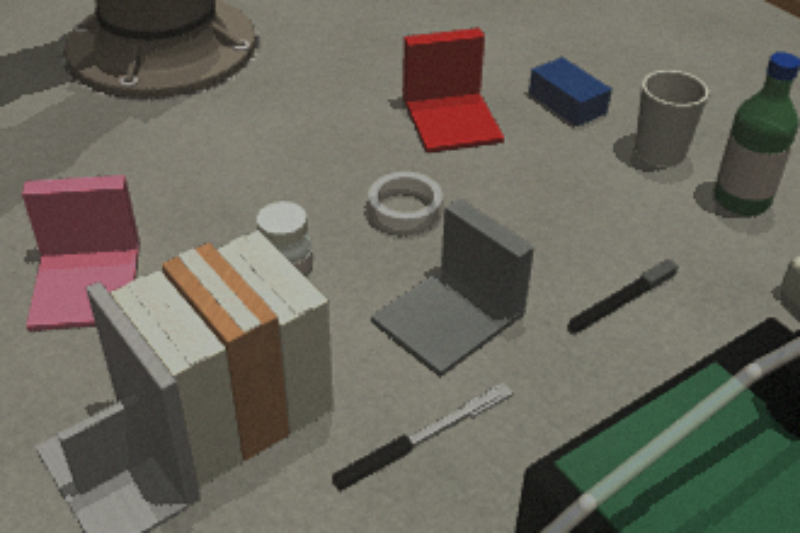

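View pics/t1.png

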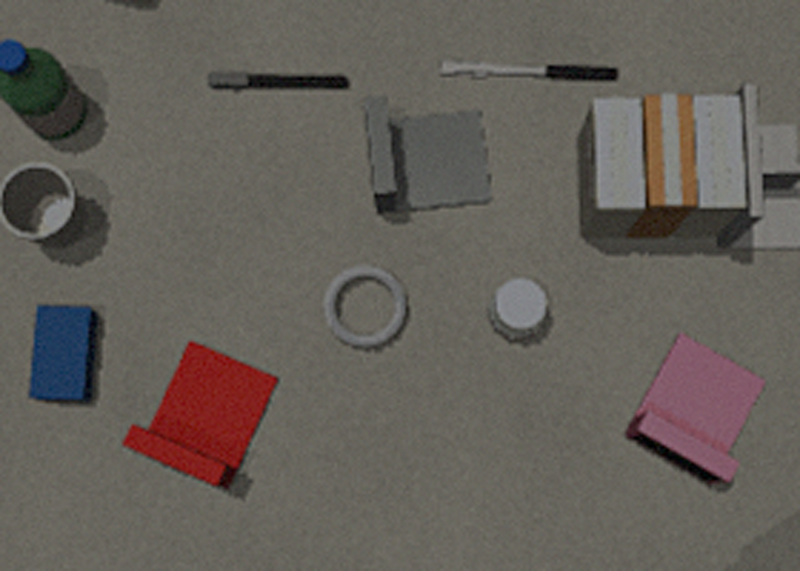

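The grey one is at top-crop (430,160) with its foot to the left. It is the target: it points along the row, while the other two are red at (200,415) and pink at (700,410). Next I measure the corners.

Run:
```python
from h import *
c=cam('top')
for n,u,v,z in [('plate far',481,110,.008),('plate near',491,203,.008),('foot out far',363,97,.085),('foot out near',376,210,.085),('foot in far',386,97,.085),('foot in near',397,207,.085),('C top far',593,98,.13),('C top near',597,206,.13),('A/stop far',745,88,.14),('stop near',752,215,.14)]:
    print(n,ray(c,(170+u*280/800,120+v*200/571),z).round(4))
s=cam('scene')
for n,u,v,z in [('plate far(near cam)',441,371,.0),('plate near robot',373,320,.008),('foot out cam top',532,247,.085),('foot in robot top',445,207,.085),('heel cam',523,320,0),('C top cam',327,302,.13),('C top rob',253,233,.13),('C bottom cam',331,412,0)]:
    print(n,ray(s,(150+u*330/800,110+v*220/533),z).round(4))
```

```text
plate far [ 0.6325 -0.0323  0.008 ]
plate near [ 0.5412 -0.0451  0.008 ]
foot out far [0.6165 0.0779 0.085 ]
foot out near [0.5121 0.0607 0.085 ]
foot in far [0.6175 0.0571 0.085 ]
foot in near [0.5158 0.0421 0.085 ]
C top far [ 0.6112 -0.125   0.13  ]
C top near [ 0.5145 -0.1304  0.13  ]
A/stop far [ 0.6233 -0.2555  0.14  ]
stop near [ 0.5105 -0.2611  0.14  ]
plate far(near cam) [ 0.6286 -0.0264  0.    ]
plate near robot [ 0.5519 -0.0458  0.008 ]
foot out cam top [0.6174 0.0747 0.085 ]
foot in robot top [0.533  0.0444 0.085 ]
heel cam [0.6218 0.0716 0.    ]
C top cam [ 0.6143 -0.1273  0.13  ]
C top rob [ 0.516 -0.136  0.13 ]
C bottom cam [ 0.6132 -0.128   0.    ]
```

```bash
R='{"linear":[-0.277,0,-0.25],"dr":[0,-41,0],"hand":0}'; python3 -m crank '[{"linear":[-0.277,0,-0.25],"dr":[0,-41,0],"hand":0},{"linear":[-0.277,0,-0.25],"dr":[0,-41,0],"hand":0},{"linear":[-0.277,0,-0.25],"dr":[0,-41,0],"hand":0},{"linear":[-0.277,0,-0.25],"dr":[0,-41,0],"hand":0},{"linear":[-0.277,0,-0.25],"dr":[0,-41,0],"hand":0},{"linear":[-0.277,0,-0.25],"dr":[0,-41,0],"hand":0},{"linear":[-0.277,0,-0.25],"dr":[0,-41,0],"hand":0},{"linear":[-0.277,0,-0.25],"dr":[0,-41,0],"hand":0},{"linear":[-0.277,0,-0.25],"dr":[0,-41,0],"hand":0},{"linear":[-0.277,0,-0.25],"dr":[0,-41,0],"hand":0}]'
cat >> h.py <<'E'
def plan(target,az):
    "target TCP, world angle (deg) of tool z -> shift in tool axes, dr"
    o=bot.get_obs();q=np.array(o['tool_rot']);M=R.from_quat(q[[1,2,3,0]])
    a=np.radians(az);z=np.array([np.cos(a),np.sin(a),0]);y=np.array([0,0,-1.]);T=np.stack([np.cross(y,z),y,z],1)
    print('t',o['t'],'pos',np.round(o['eef_pos'],4),'az',np.degrees(np.arctan2(*M.as_matrix()[[1,0],2])).round(2),'F',np.round(o['contact_force'],1))
    print('lin',M.inv().apply(np.array(target)-o['eef_pos']).round(4),'dr',np.degrees((M.inv()*R.from_matrix(T)).as_rotvec()).round(2))
E
python3 -c "
from h import *
plan([.58,0,.2],9.4)"
```

```text
t: 2.23
eef_pos: [0.3968, -0.3144, 0.2091]
tool_rot: [0.35, -0.348, 0.615, -0.615]
contact_force: [-0.6, 0.8, 0.2]
gripper_width: 0.499
t 2.2333 pos [ 0.3968 -0.3144  0.2091] az -30.87 F [-0.6  0.8  0.2]
lin [-0.3638  0.0103 -0.0041] dr [ -0.14 -40.27  -0.17]
```

```bash
python3 -m crank '[{"linear":[-0.364,0.01,-0.004],"dr":[0,-40.2,0],"hand":0},{"linear":[-0.364,0.01,-0.004],"dr":[0,-40.2,0],"hand":0},{"linear":[-0.364,0.01,-0.004],"dr":[0,-40.2,0],"hand":0},{"linear":[-0.364,0.01,-0.004],"dr":[0,-40.2,0],"hand":0},{"linear":[-0.364,0.01,-0.004],"dr":[0,-40.2,0],"hand":0},{"linear":[-0.364,0.01,-0.004],"dr":[0,-40.2,0],"hand":0},{"linear":[-0.364,0.01,-0.004],"dr":[0,-40.2,0],"hand":0},{"linear":[-0.364,0.01,-0.004],"dr":[0,-40.2,0],"hand":0},{"linear":[-0.364,0.01,-0.004],"dr":[0,-40.2,0],"hand":0},{"linear":[-0.364,0.01,-0.004],"dr":[0,-40.2,0],"hand":0}]'
python3 -c "
from h import *
plan([.575,0.023,.065],9.4)
c=cam('wrist');cv2.imwrite('pics/w1.png',bot.read_camera('wrist'))
for t,z in [('foot_edge',.085),('plate_edge',.004),('bookend',0)]:
  for d in bot.place_of('wrist',t)[:2]: print(t,d['score'],d['xy'],ray(c,d['xy'],z).round(4))
"
```

```text
t: 3.07
eef_pos: [0.5813, -0.0019, 0.1988]
tool_rot: [0.54, -0.537, 0.459, -0.458]
contact_force: [-0.8, 1.5, 0.7]
gripper_width: 0.496
t 3.0667 pos [ 0.5813 -0.0019  0.1988] az 9.18 F [-0.8  1.5  0.7]
lin [-0.025   0.1339 -0.0027] dr [-0.19 -0.22 -0.25]
foot_edge 0.96 [41.1, 344.1] [ 0.3199 -0.2163  0.085 ]
foot_edge 0.95 [321.6, 111.2] [0.5734 0.0642 0.085 ]
plate_edge 0.95 [321.0, 197.8] [ 0.5898 -0.0348  0.004 ]
bookend 0.9 [84.4, 294.4] [ 0.306  -0.2145  0.    ]
bookend 0.62 [321.6, 101.8] [0.5731 0.0724 0.    ]
```

View pics/w1.png

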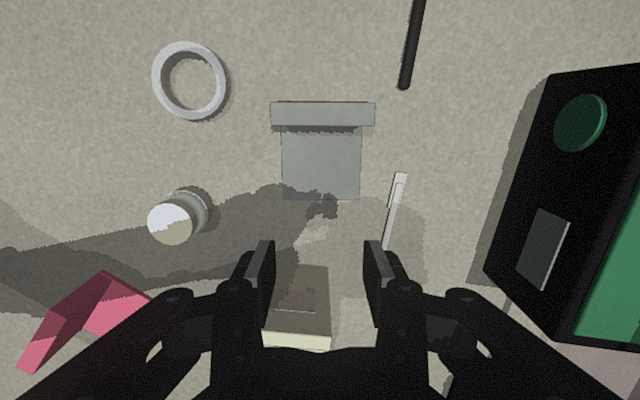

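The wrist view shows the grey bookend at (320,150), square to the tool. Its foot band runs along rows 102–128. Next I go down in front of the foot.

```bash
python3 -m crank '[{"linear":[-0.012,0.04,0.002],"dr":[0,0,0],"hand":0},{"linear":[-0.025,0.08,0.002],"dr":[0,0,0],"hand":0},{"linear":[-0.025,0.115,0.002],"dr":[0,0,0],"hand":0},{"linear":[-0.025,0.134,0.002],"dr":[0,0,0],"hand":0},{"linear":[-0.025,0.134,0.002],"dr":[0,0,0],"hand":0}]'
python3 -m crank '[{"linear":[-0.006,0,0],"dr":[0,0,0],"hand":0},{"linear":[-0.012,0,0],"dr":[0,0,0],"hand":0},{"linear":[-0.018,0,0],"dr":[0,0,0],"hand":0},{"linear":[-0.024,0,0],"dr":[0,0,0],"hand":0},{"linear":[-0.03,0,0],"dr":[0,0,0],"hand":0},{"linear":[-0.03,0,0],"dr":[0,0,0],"hand":0}]'
python3 -c "
from h import *
cv2.imwrite('pics/s2.png',cv2.resize(bot.read_camera('scene')[110:330,150:480],(660,440)))"
```

```text
t: 3.68
eef_pos: [0.573, 0.0124, 0.0601]
tool_rot: [-0.533, 0.538, -0.463, 0.46]
contact_force: [-1.2, -0.6, 0.1]
gripper_width: 0.5
t: 4.18
eef_pos: [0.5727, 0.0469, 0.0655]
tool_rot: [0.537, -0.536, 0.46, -0.46]
contact_force: [-0.4, -0.2, 0.0]
gripper_width: 0.5
```

View pics/s2.png

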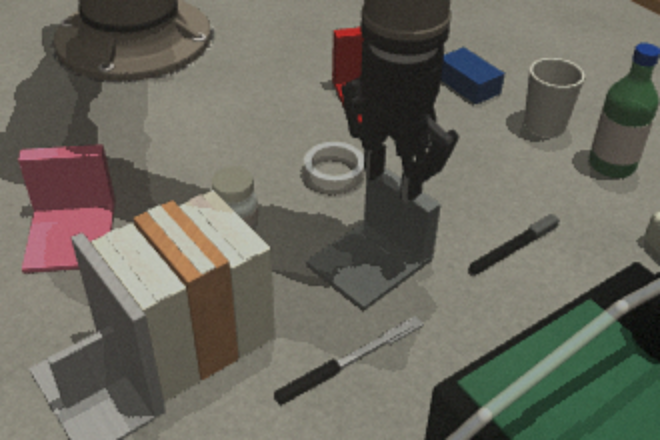

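The bookend is still unmoved at (370,240), with the fingers just in front of the foot. I keep pushing slowly.

```bash
for i in 1; do python3 -m crank '[{"linear":[-0.005,0,0],"dr":[0,0,0],"hand":0},{"linear":[-0.01,0,0],"dr":[0,0,0],"hand":0},{"linear":[-0.015,0,0],"dr":[0,0,0],"hand":0}]'; python3 -m crank '[{"linear":[-0.005,0,0],"dr":[0,0,0],"hand":0},{"linear":[-0.01,0,0],"dr":[0,0,0],"hand":0}]'; done
python3 -c "
from h import *
cv2.imwrite('pics/s3.png',cv2.resize(bot.read_camera('scene')[170:300,270:420],(600,520)))"
```

```text
t: 4.48
eef_pos: [0.5701, 0.0598, 0.0644]
tool_rot: [-0.536, 0.536, -0.461, 0.461]
contact_force: [-0.6, -0.3, 0.2]
gripper_width: 0.503
t: 4.65
eef_pos: [0.5686, 0.07, 0.0644]
tool_rot: [0.536, -0.536, 0.461, -0.461]
contact_force: [0.3, -0.4, 0.1]
gripper_width: 0.497
```

View pics/s3.png

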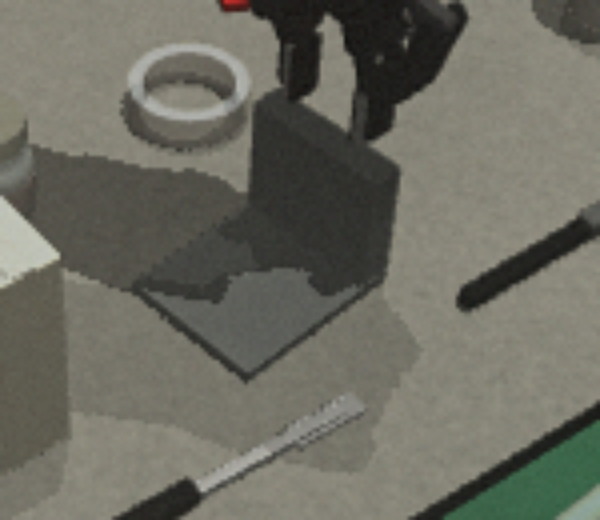

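```bash
python3 -c "
from h import *
c=cam('scene')
for X in [(.5686,.07,.0644),(.597,.075,.0644),(.597,.075,.085),(.54,.065,.0644),(.54,.065,.085),(.567,.07,.085),(.612,.0774,.085),(.523,.0626,.085)]:
  print(X,((proj(c,X)-[270,170])*4).round())
print(bot.camera_params('wrist')['hand_eye'])
c=cam('wrist');print(bot.get_obs()['t']);im=bot.read_camera('wrist');cv2.imwrite('pics/w2.png',im)
"
```

```text
(0.5686, 0.07, 0.0644) [329. 149.]
(0.597, 0.075, 0.0644) [370. 175.]
(0.597, 0.075, 0.085) [373. 146.]
(0.54, 0.065, 0.0644) [290. 124.]
(0.54, 0.065, 0.085) [292.  95.]
(0.567, 0.07, 0.085) [330. 119.]
(0.612, 0.0774, 0.085) [395. 160.]
(0.523, 0.0626, 0.085) [270.  80.]
[[ 1.01809490e-03  9.58525217e-01  2.85005914e-01 -7.31540073e-02]
 [-1.98630723e-04 -2.85005862e-01  9.58525753e-01 -1.64712972e-01]
 [ 9.99999462e-01 -1.03248111e-03 -9.97704568e-05  1.29693807e-04]
 [ 0.00000000e+00  0.00000000e+00  0.00000000e+00  1.00000000e+00]]
4.7
```

View pics/w2.png

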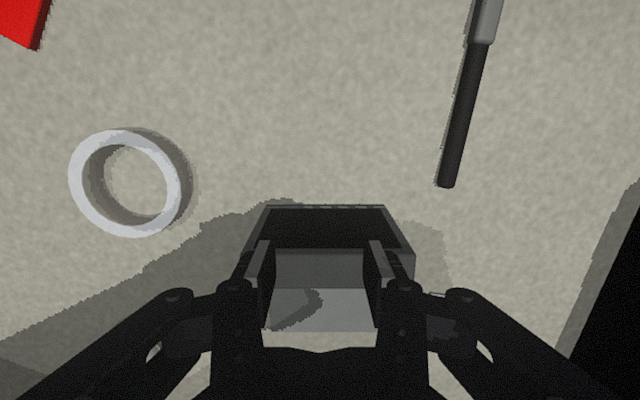

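The fingers hover over the foot's top (wrist rows 250–290), because the half-open tips sit higher than the TCP. I'll back off, go lower and push again.

```bash
python3 -m crank '[{"linear":[0.025,0,0],"dr":[0,0,0],"hand":0},{"linear":[0.05,0,0],"dr":[0,0,0],"hand":0},{"linear":[0.052,0.012,0],"dr":[0,0,0],"hand":0},{"linear":[0.052,0.025,0],"dr":[0,0,0],"hand":0},{"linear":[0.052,0.025,0],"dr":[0,0,0],"hand":0}]'
python3 -m crank '[{"linear":[-0.006,0,0],"dr":[0,0,0],"hand":0},{"linear":[-0.012,0,0],"dr":[0,0,0],"hand":0},{"linear":[-0.018,0,0],"dr":[0,0,0],"hand":0},{"linear":[-0.024,0,0],"dr":[0,0,0],"hand":0},{"linear":[-0.024,0,0],"dr":[0,0,0],"hand":0}]'
python3 -m crank '[{"linear":[-0.005,0,0],"dr":[0,0,0],"hand":0},{"linear":[-0.01,0,0],"dr":[0,0,0],"hand":0},{"linear":[-0.01,0,0],"dr":[0,0,0],"hand":0}]'
python3 -c "
from h import *
cv2.imwrite('pics/s4.png',cv2.resize(bot.read_camera('scene')[170:300,270:420],(600,520)))"
```

```text
t: 5.17
eef_pos: [0.5745, 0.0179, 0.0367]
tool_rot: [-0.535, 0.537, -0.462, 0.46]
contact_force: [-0.5, 0.4, -0.6]
gripper_width: 0.498
t: 5.58
eef_pos: [0.573, 0.0443, 0.04]
tool_rot: [0.537, -0.537, 0.46, -0.46]
contact_force: [0.4, -1.0, -0.6]
gripper_width: 0.498
t: 5.83
eef_pos: [0.5714, 0.0531, 0.0397]
tool_rot: [0.537, -0.536, 0.461, -0.46]
contact_force: [-0.6, 0.4, -0.2]
gripper_width: 0.503
```

View pics/s4.png

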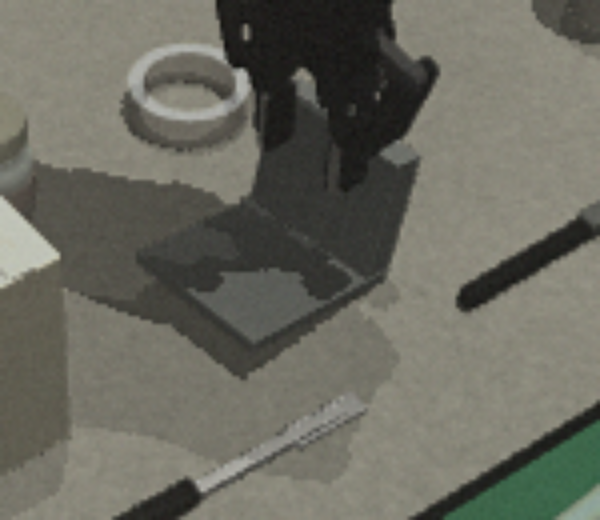

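It is tipping: the plate's free end is off the bench at (250,345), and the heel has not moved. I continue.

```bash
python3 -m crank '[{"linear":[-0.006,0,0],"dr":[0,0,0],"hand":0},{"linear":[-0.012,0,0],"dr":[0,0,0],"hand":0},{"linear":[-0.018,0,0],"dr":[0,0,0],"hand":0},{"linear":[-0.026,-0.003,0],"dr":[0,0,0],"hand":0},{"linear":[-0.034,-0.006,0],"dr":[0,0,0],"hand":0},{"linear":[-0.044,-0.012,0],"dr":[0,0,0],"hand":0},{"linear":[-0.054,-0.02,0],"dr":[0,0,0],"hand":0},{"linear":[-0.060,-0.025,0],"dr":[0,0,0],"hand":0},{"linear":[-0.060,-0.025,0],"dr":[0,0,0],"hand":0},{"linear":[-0.060,-0.025,0],"dr":[0,0,0],"hand":0}]'
python3 -c "
from h import *
im=bot.read_camera('scene');cv2.imwrite('pics/s5.png',cv2.resize(im[150:300,250:420],(680,600)))
c=cam('scene')
for t,z in [('foot_edge',.01),('plate_edge',.11),('bookend',0)]:
  for d in bot.place_of('scene',t)[:3]: print(t,d['score'],d['xy'],ray(c,d['xy'],z).round(4))
"
```

```text
t: 6.72
eef_pos: [0.5627, 0.1115, 0.0651]
tool_rot: [0.537, -0.536, 0.46, -0.461]
contact_force: [0.3, -0.8, -0.2]
gripper_width: 0.498
foot_edge 0.95 [181.6, 189.5] [ 0.2354 -0.1995  0.01  ]
foot_edge 0.69 [373.7, 208.6] [0.5552 0.1511 0.01  ]
foot_edge 0.63 [332.0, 123.3] [0.1797 0.3056 0.01  ]
plate_edge 0.89 [341.9, 166.4] [0.4845 0.1028 0.11  ]
plate_edge 0.67 [180.6, 243.1] [ 0.5104 -0.285   0.11  ]
plate_edge 0.58 [359.2, 191.9] [0.577  0.0775 0.11  ]
bookend 0.83 [186.3, 210.3] [ 0.3035 -0.216   0.    ]
bookend 0.76 [349.3, 225.4] [0.5601 0.0742 0.    ]
bookend 0.6 [248.4, 279.6] [ 0.5695 -0.1905  0.    ]
```

View pics/s5.png

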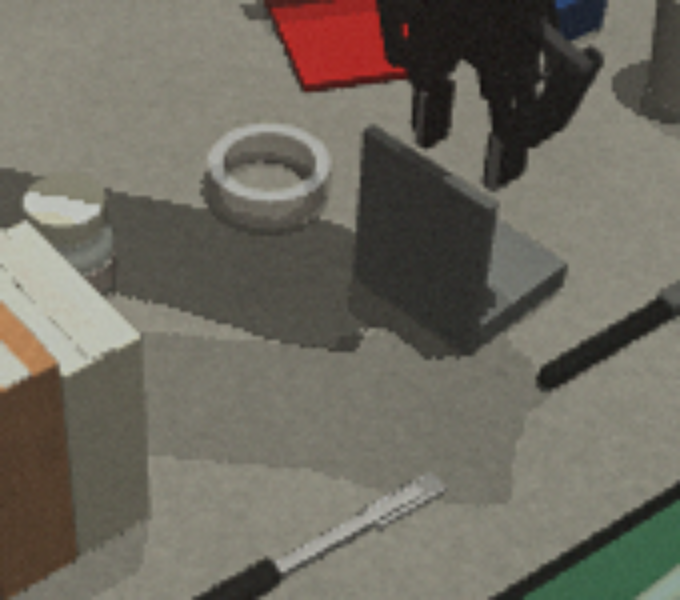

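Upright, plate facing the cartons. I compute the tip height from this picture, then plan the move behind the foot.

```bash
python3 -c "
from h import *
c=cam('scene')
for dz in [0,.01,.015,.02,.025]:
  print(dz,[((proj(c,(.5627+s*.987,.1115+s*.16,.0651+dz))-[250,150])*4).round() for s in (-.028,.028)])
plan([.549,.188,.065],9.2)
"
```

```text
0 [array([423., 171.]), array([499., 219.])]
0.01 [array([425., 158.]), array([501., 205.])]
0.015 [array([425., 151.]), array([503., 198.])]
0.02 [array([426., 144.]), array([504., 191.])]
0.025 [array([427., 137.]), array([505., 184.])]
t 6.9167 pos [0.5622 0.11   0.064 ] az 8.6 F [ 0.3 -0.3 -0.1]
lin [-0.0791 -0.001  -0.0014] dr [ 0.04 -0.6   0.03]
```

```bash
python3 -m crank '[{"linear":[-0.03,0,0],"dr":[0,-0.6,0],"hand":0},{"linear":[-0.06,0,-0.001],"dr":[0,-0.6,0],"hand":0},{"linear":[-0.08,0,-0.001],"dr":[0,-0.6,0],"hand":0},{"linear":[-0.08,0.02,-0.001],"dr":[0,-0.6,0],"hand":0},{"linear":[-0.08,0.04,-0.001],"dr":[0,-0.6,0],"hand":0},{"linear":[-0.08,0.055,-0.001],"dr":[0,-0.6,0],"hand":0},{"linear":[-0.08,0.065,-0.001],"dr":[0,-0.6,0],"hand":0},{"linear":[-0.08,0.07,-0.001],"dr":[0,-0.6,0],"hand":0},{"linear":[-0.08,0.073,-0.001],"dr":[0,-0.6,0],"hand":0},{"linear":[-0.08,0.073,-0.001],"dr":[0,-0.6,0],"hand":0}]'
python3 -c "
from h import *
plan([.549,.188,-.01],9.2)
c=cam('wrist');im=bot.read_camera('wrist');cv2.imwrite('pics/w3.png',im)
for d in bot.place_of('wrist','foot_edge')[:2]: print(d['score'],d['xy'],ray(c,d['xy'],.01).round(4))
c=cam('top');bot.read_camera('top')
for d in bot.place_of('top','plate_edge')[:3]: print(d['score'],d['xy'],ray(c,d['xy'],.11).round(4))
"
```

```text
t: 7.75
eef_pos: [0.5494, 0.1896, -0.0088]
tool_rot: [-0.539, 0.539, -0.458, 0.458]
contact_force: [-0.0, -0.6, 0.1]
gripper_width: 0.497
t 7.75 pos [ 0.5494  0.1896 -0.0088] az 9.24 F [-0.  -0.6  0.1]
lin [ 0.0015  0.0012 -0.0007] dr [0.02 0.04 0.  ]
0.91 [327.8, 308.3] [0.5593 0.1585 0.01  ]
0.96 [251.7, 242.5] [0.3786 0.1751 0.11  ]
0.57 [425.9, 242.1] [ 0.3994 -0.2499  0.11  ]
```

View pics/w3.png

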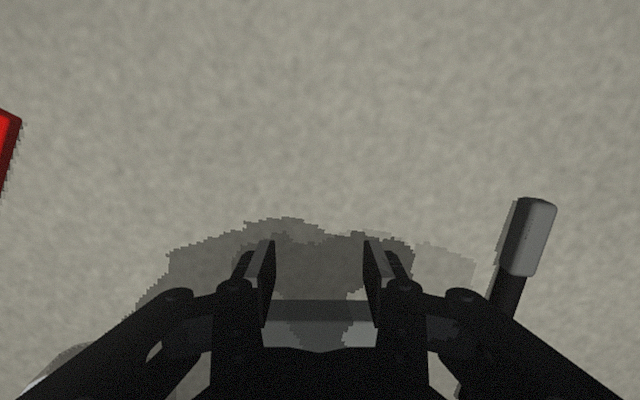

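```bash
python3 -m crank '[{"linear":[0.008,0,0.003],"dr":[0,0,0],"hand":0},{"linear":[0.016,0,0.003],"dr":[0,0,0],"hand":0},{"linear":[0.022,0,0.003],"dr":[0,0,0],"hand":0},{"linear":[0.028,0,0.003],"dr":[0,0,0],"hand":0},{"linear":[0.036,0,0.002],"dr":[0,0.4,0],"hand":0},{"linear":[0.044,0,0.001],"dr":[0,0.8,0],"hand":0},{"linear":[0.052,0,0],"dr":[0,1.2,0],"hand":0},{"linear":[0.06,0,-0.002],"dr":[0,1.6,0],"hand":0},{"linear":[0.068,0,-0.003],"dr":[0,2,0],"hand":0},{"linear":[0.076,0,-0.004],"dr":[0,2.4,0],"hand":0}]'
cat > look.py <<'E'
from h import *
plan([.557,-.03,-.01],3.5)
for n in ['scene','top']:
    c=cam(n);im=bot.read_camera(n);cv2.imwrite(f'pics/{n}_{bot.get_obs()["t"]:.1f}.png',im)
    for t,z in [('plate_edge',.11),('bookend',0),('foot_edge',.01)]:
        for d in bot.place_of(n,t)[:4]:
            X=ray(c,d['xy'],z)
            if .48<X[0]<.66 and -.17<X[1]<.2: print(n,t,round(d['score'],2),X.round(4))
E
python3 look.py
```

```text
t: 8.78
eef_pos: [0.5577, 0.1137, -0.0084]
tool_rot: [0.529, -0.529, 0.469, -0.469]
contact_force: [0.5, 4.4, 1.2]
gripper_width: 0.499
t 8.7833 pos [ 0.5577  0.1137 -0.0084] az 6.83 F [0.5 4.4 1.2]
lin [ 0.1426  0.0015 -0.0178] dr [-0.02  3.33 -0.02]
scene plate_edge 0.86 [0.4848 0.1054 0.11  ]
scene plate_edge 0.59 [0.5683 0.0202 0.11  ]
scene bookend 0.96 [0.5668 0.0121 0.    ]
scene foot_edge 0.88 [0.5532 0.1024 0.01  ]
top foot_edge 0.57 [0.5546 0.0989 0.01  ]
```

```bash
python3 -m crank '[{"linear":[0.009,0,-0.001],"dr":[0,0.2,0],"hand":0},{"linear":[0.018,0,-0.002],"dr":[0,0.5,0],"hand":0},{"linear":[0.027,0,-0.003],"dr":[0,0.8,0],"hand":0},{"linear":[0.036,0,-0.004],"dr":[0,1.1,0],"hand":0},{"linear":[0.045,0,-0.005],"dr":[0,1.4,0],"hand":0},{"linear":[0.054,0,-0.006],"dr":[0,1.7,0],"hand":0},{"linear":[0.063,0,-0.007],"dr":[0,2,0],"hand":0},{"linear":[0.072,0,-0.008],"dr":[0,2.3,0],"hand":0},{"linear":[0.081,0,-0.009],"dr":[0,2.6,0],"hand":0},{"linear":[0.09,0,-0.01],"dr":[0,2.8,0],"hand":0}]'
python3 look.py; ls pics|tail -20
```

```text
t: 10.02
eef_pos: [0.5584, 0.0228, -0.0086]
tool_rot: [0.517, -0.517, 0.482, -0.482]
contact_force: [1.0, 3.5, 0.6]
gripper_width: 0.502
t 10.0167 pos [ 0.5584  0.0228 -0.0086] az 4.03 F [1.  3.5 0.6]
lin [ 0.0525  0.0014 -0.0051] dr [ 0.    0.53 -0.  ]
scene plate_edge 0.78 [ 0.5638 -0.0722  0.11  ]
scene bookend 0.65 [ 0.5584 -0.0758  0.    ]
scene foot_edge 0.82 [0.56   0.0051 0.01  ]
top foot_edge 0.45 [0.5605 0.009  0.01  ]
s1.png
s2.png
s3.png
s4.png
s5.png
scene0.png
scene_10.1.png
scene_8.8.png
t1.png
top0.png
top_10.3.png
top_9.0.png
w1.png
w2.png
w3.png
```

```bash
python3 -m crank '[{"linear":[0.007,0,0],"dr":[0,0.1,0],"hand":0},{"linear":[0.014,0,-0.001],"dr":[0,0.2,0],"hand":0},{"linear":[0.021,0,-0.001],"dr":[0,0.3,0],"hand":0},{"linear":[0.028,0,-0.001],"dr":[0,0.4,0],"hand":0},{"linear":[0.035,0,-0.002],"dr":[0,0.5,0],"hand":0},{"linear":[0.041,0,-0.002],"dr":[0,0.5,0],"hand":0},{"linear":[0.041,0,-0.002],"dr":[0,0.5,0],"hand":0}]'
python3 look.py; python3 -c "
import cv2,glob
a=cv2.imread(sorted(glob.glob('pics/scene_1*'))[-1])[170:320,200:370];b=cv2.imread(sorted(glob.glob('pics/top_1*'))[-1])[140:220,300:440]
cv2.imwrite('pics/v.png',cv2.hconcat([cv2.resize(a,(400,353)),cv2.resize(b,(400,229)).copy() if 0 else cv2.copyMakeBorder(cv2.resize(b,(400,229)),0,124,0,0,0)]))"
```

```text
t: 11.0
eef_pos: [0.5594, -0.0196, -0.0086]
tool_rot: [-0.514, 0.515, -0.485, 0.485]
contact_force: [0.2, 0.0, 0.7]
gripper_width: 0.502
t 11.0 pos [ 0.5594 -0.0196 -0.0086] az 3.43 F [0.2 0.  0.7]
lin [ 0.0102  0.0014 -0.003 ] dr [ 0.01 -0.07  0.06]
scene plate_edge 0.92 [ 0.5643 -0.12    0.11  ]
scene plate_edge 0.73 [0.5021 0.0903 0.11  ]
scene foot_edge 0.94 [ 0.5614 -0.0315  0.01  ]
top foot_edge 0.66 [ 0.5634 -0.0338  0.01  ]
```

View pics/v.png

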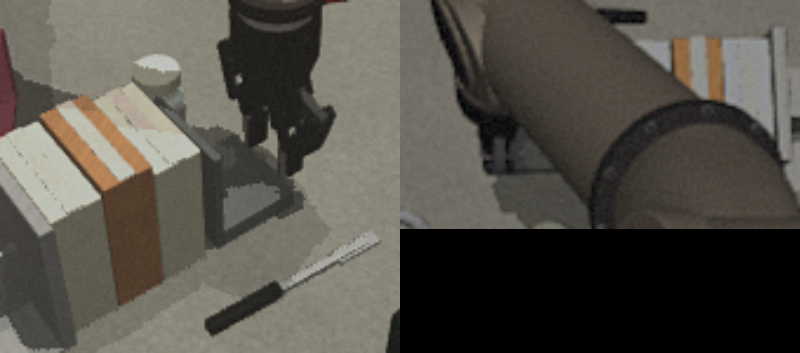

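The plate is about 1 cm from the carton and lines up with it. I push gently the rest of the way and watch the force.

```bash
python3 -m crank '[{"linear":[0.002,0,0],"dr":[0,0,0],"hand":0},{"linear":[0.004,0,0],"dr":[0,0,0],"hand":0},{"linear":[0.006,0,0],"dr":[0,0,0],"hand":0}]'
python3 -m crank '[{"linear":[0.0015,0,0],"dr":[0,0,0],"hand":0},{"linear":[0.003,0,0],"dr":[0,0,0],"hand":0}]'
python3 -m crank '[{"linear":[0.001,0,0],"dr":[0,0,0],"hand":0},{"linear":[0.002,0,0],"dr":[0,0,0],"hand":0}]'
python3 look.py
```

```text
t: 11.65
eef_pos: [0.5597, -0.0223, -0.0086]
tool_rot: [0.516, -0.515, 0.484, -0.484]
contact_force: [-0.4, 2.9, -0.1]
gripper_width: 0.499
t: 11.82
eef_pos: [0.56, -0.0258, -0.0086]
tool_rot: [0.516, -0.515, 0.484, -0.484]
contact_force: [-0.9, 4.2, -0.4]
gripper_width: 0.499
t: 11.98
eef_pos: [0.5601, -0.0282, -0.0086]
tool_rot: [0.515, -0.515, 0.484, -0.484]
contact_force: [0.0, 2.7, 0.3]
gripper_width: 0.504
t 11.9833 pos [ 0.5601 -0.0282 -0.0086] az 3.58 F [0.  2.7 0.3]
lin [ 0.0016  0.0014 -0.0032] dr [-0.01  0.08 -0.02]
scene plate_edge 0.87 [ 0.5691 -0.125   0.11  ]
scene plate_edge 0.77 [0.4947 0.0989 0.11  ]
scene bookend 0.72 [ 0.5578 -0.1212  0.    ]
scene bookend 0.34 [ 0.5518 -0.0341  0.    ]
scene foot_edge 0.76 [ 0.5583 -0.0445  0.01  ]
top plate_edge 0.46 [0.6186 0.1486 0.11  ]
top foot_edge 0.58 [ 0.5675 -0.0388  0.01  ]
```

```bash
for k in 1; do python3 -m crank '[{"linear":[0.001,0,0],"dr":[0,0,0],"hand":0},{"linear":[0.002,0,0],"dr":[0,0,0],"hand":0}]'|sed -n '2p;4p'
python3 -m crank '[{"linear":[0.001,0,0],"dr":[0,0,0],"hand":0},{"linear":[0.002,0,0],"dr":[0,0,0],"hand":0}]'|sed -n '2p;4p'; done
python3 -c "
from h import *
im=bot.read_camera('scene');cv2.imwrite('pics/s9.png',cv2.resize(im[185:310,215:340],(600,600),interpolation=cv2.INTER_CUBIC))"
```

```text
eef_pos: [0.5602, -0.0301, -0.0086]
contact_force: [-0.1, 4.0, -0.6]
eef_pos: [0.5603, -0.0316, -0.0086]
contact_force: [-0.1, 6.5, 0.2]
```

View pics/s9.png

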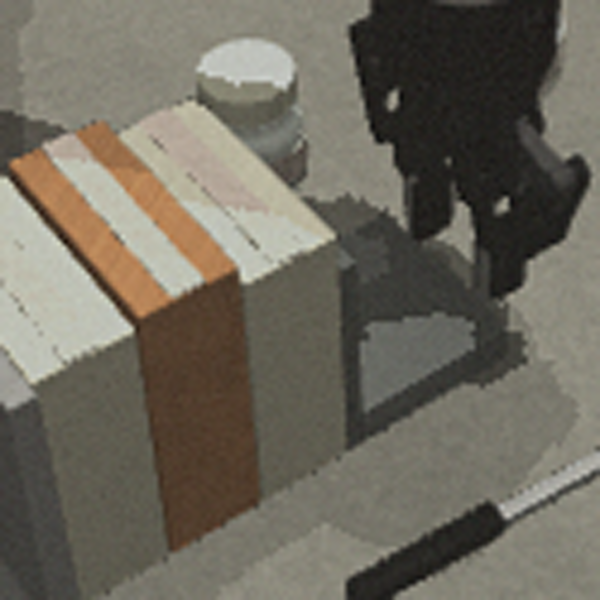

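The plate is at the carton's face, near (350,420), and the force has started to rise. One last small push, then retreat.

```bash
python3 -m crank '[{"linear":[0.001,0,0],"dr":[0,0,0],"hand":0},{"linear":[0.002,0,0],"dr":[0,0,0],"hand":0},{"linear":[0.002,0,0],"dr":[0,0,0],"hand":0}]'
python3 -m crank '[{"linear":[-0.006,0,0],"dr":[0,0,0],"hand":0},{"linear":[-0.015,0,0],"dr":[0,0,0],"hand":0},{"linear":[-0.04,0,0],"dr":[0,0,0],"hand":0},{"linear":[-0.07,0,0],"dr":[0,0,0],"hand":0},{"linear":[-0.08,-0.04,0],"dr":[0,0,0],"hand":0},{"linear":[-0.08,-0.08,0],"dr":[0,0,0],"hand":0},{"linear":[-0.1,-0.12,0],"dr":[0,0,0],"hand":0},{"linear":[-0.14,-0.16,0],"dr":[0,0,0],"hand":0},{"linear":[-0.18,-0.19,0],"dr":[0,0,0],"hand":0},{"linear":[-0.18,-0.19,0],"dr":[0,0,0],"hand":0}]'
python3 look.py; python3 -c "
import cv2,glob,os
f=lambda g:cv2.imread(max(glob.glob(g),key=os.path.getmtime))
a=f('pics/scene_*')[180:310,205:335];b=f('pics/top_*')[140:220,320:440]
cv2.imwrite('pics/v2.png',cv2.hconcat([cv2.resize(a,(400,400)),cv2.copyMakeBorder(cv2.resize(b,(400,267)),0,133,0,0,0)]))"
```

```text
t: 13.02
eef_pos: [0.5604, -0.0326, -0.0086]
tool_rot: [0.516, -0.515, 0.484, -0.484]
contact_force: [-0.7, 6.6, 0.1]
gripper_width: 0.5
t: 13.85
eef_pos: [0.5498, 0.1488, 0.1852]
tool_rot: [0.517, -0.514, 0.483, -0.485]
contact_force: [0.4, 1.2, -0.5]
gripper_width: 0.499
t 13.85 pos [0.5498 0.1488 0.1852] az 3.65 F [ 0.4  1.2 -0.5]
lin [ 0.1791  0.195  -0.0051] dr [-0.26  0.15 -0.06]
scene plate_edge 0.82 [0.4921 0.0969 0.11  ]
scene plate_edge 0.81 [ 0.5613 -0.1288  0.11  ]
scene bookend 0.96 [ 0.5552 -0.1295  0.    ]
scene foot_edge 0.8 [ 0.5633 -0.0471  0.01  ]
top plate_edge 0.82 [ 0.5655 -0.12    0.11  ]
top bookend 0.67 [ 0.5706 -0.1227  0.    ]
top foot_edge 0.7 [ 0.5632 -0.0422  0.01  ]
```

View pics/v2.png

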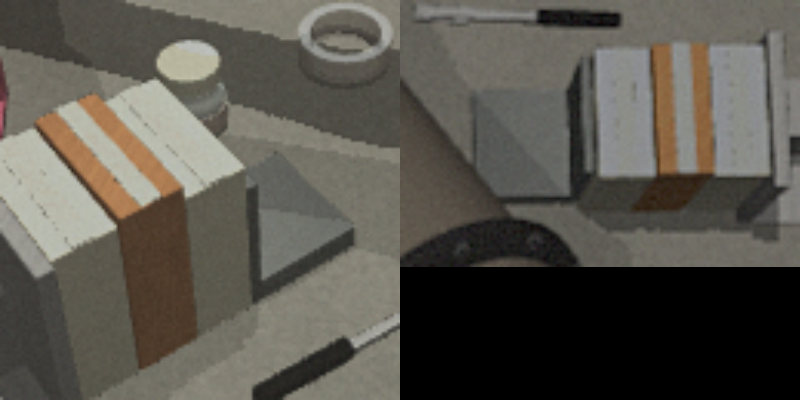

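Both views show the bookend standing flat against the end carton, square and centred. The cartons are upright and the robot is clear.

```bash
python3 -c "
from station import bot
print(bot.hand_in())"
```

```text
the job is handed in; nothing more can be done
None
```

The bookend now stands upright on its foot with its plate against the middle of the end carton. I handed the job in at about 14 s; `hand_in()` gives no verdict.

**What I did:** I pushed the foot over with the half-open fingers, then pushed low on its end face for about 0.2 m while turning it about 6° to square it with the row. The first tipping pass went over the top of the foot without touching anything, because the half-open tips sit about 20 mm higher than the tool point. I went lower and it tipped on the second pass.

**Last checks:**
- **Contact:** the push force rose from about 3–4 N to 6.6 N at the end, which fits the plate pressing on the carton.
- **Position:** the heel was measured at x 0.555 m (scene camera) and 0.571 m (top camera), and y -0.130 and -0.123 m. The carton face is at about (0.563, -0.128). The cameras disagree by up to 15 mm sideways, but both are within the 25 mm tolerance.
- **Squareness and the rest:** the final pictures show the plate parallel to the carton and the cartons upright. The jar, spatula and tape look unmoved; I did not re-measure these or the other bystanders. The robot is clear of everything.

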